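# Pack out the gap under the seeder bench's clamp bridge and hold the clamp

### The arm

A 6-joint arm with a two-finger parallel gripper is mounted at the origin on the work surface. World frame = base frame: x ahead of the robot, y to its left, z up, the work surface at z = 0. Lengths are in mm, angles in rad, forces in N, time in s.
With the tool pointing down it reaches from about 350 to 775 mm from the base axis. Payload 7.3 kg.
Tool frame: the origin (TCP) lies between the finger pads; the fingertips stand tip_extent ahead of it and the grasp point (between the pads) lies 5 mm behind it (tip_extent is the distance from the TCP to the fingertips, in mm); x points along the fingers, y is the direction in which the jaws open and shut, and the axes are right-handed (so a half turn about x gives the same grasp; the last joint's range is limited). The gripper opens to 92 mm and grips with 3 to 60 N. Pads are 19 mm wide; open, the fingers measure 130 mm over their backs; the gripper's body (75 mm by 190 mm) begins 47 mm behind the grasp point.
Start: joints at [1.056, 0.342, 1.524, -0, 1.275, -0.146], TCP at [189.247, 489.724, 240.741] pointing down, gripper open.
Joint ranges: [-2.53, 2.53], [-0.77, 2.02], [0.04, 2.7], [-1, 4.14], [0.28, 2.66], [-3.11, 3.11]. Speed limits (rad/s): [2.57, 2.57, 3.14, 3.14, 3.14, 3.14].

### API

Orientations are given as a unit quaternion [w, x, y, z].
In Python, from bench import * gives the robot as it stands. The module is installed in compiled form; this text tells all that it offers.
- The arm moves only by the tool step_arm, never from a script. Its argument "steps" is a list of rows, each an object of numbers: "x", "y", "z": the shift along the tool's x, y, z in units of 50 mm (1.0 is 50 mm); "roll": the turn about the tool's x in units of 10 degrees (1.0 is 10 degrees); "gripper": the finger opening in mm, from 0 to 91.8. A call has 1 to 12 rows; each row is the pose to reach, as a shift and turn from the pose commanded when the call began, along the tool's axes at that moment; what a row does not reach only later rows make up. A row lasts 1/8 s, in which the tool goes at most 62.5 mm and 10.7 degrees, less where a joint would pass 70% of its speed; a pose out of reach is approached as far as the arm can. A call with a gripper value outside its range is refused whole. The fingers move at their own pace and stop on an object; the grip force is fixed at half the most. Time passes only in rows, so rows that repeat a pose let the fingers close. It gives the time, the measured TCP pose, the force and the opening at its end, in the units of the state.
- sense(): the state, without advancing time (a new reading comes with each control period).
- get_image(name): name is "side" or "top"; returns a dict with "color" (384x512x3 uint8, red, green, blue), "fx", "fy", "cx", "cy" (pixels), "R" (3x3) and "t" (3): a world point X has camera coordinates R X + t. Camera axes: x right, y down, z forward; pixel columns grow to the right and rows downward; lengths in mm; the calibration is good to about 2 mm. A picture is of the moment at which its call begins. There is no depth.
- sign_off(): hands the job in, once; it reports no verdict.
The state is a dict: "t": time; "joints": joint angles; "dq": joint speeds; "effort": joint torques, N m; "tool_pos": TCP position; "ee_rot": TCP orientation; "contact_force": force on the tool from outside, world axes, zero at the start; "torque": the same for the moment, N m; "gripper_width": opening from 0.0 (shut) to 1.0 (fully open).
Only numpy, scipy, OpenCV 4.12 (cv2) and the standard library are available. Lean on these libraries where they do the work, as an engineer would, in place of code of your own. Each camera call takes 0.05 s, during which the arm holds its last target. There are 200 camera calls.

### The job

In the gap between the steel pad and the foot of the spring plunger on the clamp bridge lies one wooden packing plate. Slide more of the plates from the bench in on top of it, flat and lengthwise, until no further plate fits. Then press the plunger's head down until you feel its foot clamp the stack firmly, and finish while still holding it pressed, with your fingers off the plates. Leave everything else on the bench where it is.

Things in the scene. Friction and masses are not known exactly. Their poses are not given: they have to be found in the camera images.
- packer0: one of four equal loose packing plates (shims) of plain light wood, 120 x 36 x 10 mm (long axis along its x, width along y), the two short ends rounded in section to slide in easily; about 50 g; at the start lies in the gap, flat on the pad. Origin: the middle of the plate, 5 mm above its underside. It is the same from both ends and both faces. Grip it across the 36 mm width.
- packer1: one of four equal loose packing plates (shims) of plain light wood, 120 x 36 x 10 mm (long axis along its x, width along y), the two short ends rounded in section to slide in easily; about 50 g; lies flat on the bench to the left or right of the bridge. Origin: the middle of the plate, 5 mm above its underside. It is the same from both ends and both faces. Grip it across the 36 mm width.
- packer2: one of four equal loose packing plates (shims) of plain light wood, 120 x 36 x 10 mm (long axis along its x, width along y), the two short ends rounded in section to slide in easily; about 50 g; lies flat on the bench to the left or right of the bridge. Origin: the middle of the plate, 5 mm above its underside. It is the same from both ends and both faces. Grip it across the 36 mm width.
- packer3: one of four equal loose packing plates (shims) of plain light wood, 120 x 36 x 10 mm (long axis along its x, width along y), the two short ends rounded in section to slide in easily; about 50 g; lies flat on the bench to the left or right of the bridge. Origin: the middle of the plate, 5 mm above its underside. It is the same from both ends and both faces. Grip it across the 36 mm width.
- pad: steel bearing pad fixed on the bench, 20 mm high, 84 mm wide (y), from 62 mm before to 38 mm past its origin along x. Origin: at bench level under the plunger's axis. z up; +x is the way the plates slide in, away from the robot. Pad and bridge are turned together, up to 0.25 rad.
- pad_top (a point): point on the pad's top face exactly under the plunger's axis, axes as the pad's. The plates lie on the pad lengthwise along x, middle at most 70 mm before this point and 30 mm sideways; 40 mm before is good: the front end then reaches 20 mm past the axis and the rear stays in front of the bridge for the fingers.
- bridge: fixed aluminium clamp bridge over the pad, axes as the pad's, its height above the pad varies. A beam 30 mm deep (x), 150 mm wide (y), underside 9.5 mm and top 29.5 mm above the unpressed foot, on two posts with 108 mm clear between them. Origin: on the plunger's axis, 50.5 mm below the unpressed foot.
- plunger_foot (a point): middle of the underside of the plunger's foot, a steel disc 28 mm across with chamfered lower rim, right above pad_top. Its unpressed height above pad_top is the gap to fill: 22 to 39 mm, so two or three plates fit in all, the one already there included. The foot does not give way upward.
- plunger_head (a point): middle of the top of the plunger's round black head, 36 mm across, 61.5 mm above the foot's underside; head, rod and foot are one piece that slides vertically in the bridge.
- plunger (a joint): how far the spring plunger is pressed down, m: 0 = up (spring returns it), 0.012 = its own stop. The spring needs about 3 N to start and 7 N at the stop; pressing harder than that clamps whatever lies under the foot. If it reaches 0.012 the stack is too low and is not clamped.
- tin: bystander, to be left alone: round aluminium seed tin, 62 mm across, 36 high, lying flat among the packing plates. Origin: centre of its underside.
- labels: bystander, to be left alone: white block of plant labels, 90 x 32 x 24 mm, lying among the packing plates. Origin: centre of its underside.
- pot: bystander, to be left alone: terracotta-coloured pot, 84 mm across, 80 high, behind the bridge. Origin: centre of its underside.
- sprayer: bystander, to be left alone: white bottle with black cap, 68 mm across, 170 high, behind the bridge. Origin: centre of its underside.
- jar: bystander, to be left alone: amber jar with steel lid, 60 mm across, 70 high, behind the bridge. Origin: centre of its underside.
- brush: bystander, to be left alone: small brush lying behind the bridge. Origin: centre of its underside (of its middle).
- mug: bystander, to be left alone: white mug, 80 mm across, 90 high, behind the bridge. Origin: centre of its underside.
There are look-alikes about, which are no part of the job. Leave any red look-alike of the packer3 alone.

How it is judged (in metres and radians):
On the way:
1. a second plate lies flat on the first in the gap, let go ((((z of packer0 in the frame of pad_top between 0.012 and 0.018 m and x of packer0 in the frame of pad_top between -0.07 and 0.05 m and y of packer0 in the frame of pad_top between -0.03 and 0.03 m and (angle between packer0's own z axis and vertical below 0.07 rad or angle between packer0's own z axis and vertical above 3.07 rad)) and contact force between the fingers and packer0 below 0.3 N) or ((z of packer1 in the frame of pad_top between 0.012 and 0.018 m and x of packer1 in the frame of pad_top between -0.07 and 0.05 m and y of packer1 in the frame of pad_top between -0.03 and 0.03 m and (angle between packer1's own z axis and vertical below 0.07 rad or angle between packer1's own z axis and vertical above 3.07 rad)) and contact force between the fingers and packer1 below 0.3 N) or ((z of packer2 in the frame of pad_top between 0.012 and 0.018 m and x of packer2 in the frame of pad_top between -0.07 and 0.05 m and y of packer2 in the frame of pad_top between -0.03 and 0.03 m and (angle between packer2's own z axis and vertical below 0.07 rad or angle between packer2's own z axis and vertical above 3.07 rad)) and contact force between the fingers and packer2 below 0.3 N) or ((z of packer3 in the frame of pad_top between 0.012 and 0.018 m and x of packer3 in the frame of pad_top between -0.07 and 0.05 m and y of packer3 in the frame of pad_top between -0.03 and 0.03 m and (angle between packer3's own z axis and vertical below 0.07 rad or angle between packer3's own z axis and vertical above 3.07 rad)) and contact force between the fingers and packer3 below 0.3 N))), for 0.2 s.
At the end, for the whole second after the job is handed in: Two or more plates lie flat on one another on the pad (middle at most 70 mm before the plunger axis, 30 mm sideways, tilt under 0.07 rad); fingers hold the plunger down with over 5 N, its foot clamps a plate with over 3 N; fingers touch no plate; all at rest (((contact force between plunger and packer0 above 3 N and (z of packer0 in the frame of pad_top between 0.012 and 0.04 m and x of packer0 in the frame of pad_top between -0.07 and 0.05 m and y of packer0 in the frame of pad_top between -0.03 and 0.03 m and (angle between packer0's own z axis and vertical below 0.07 rad or angle between packer0's own z axis and vertical above 3.07 rad))) or (contact force between plunger and packer1 above 3 N and (z of packer1 in the frame of pad_top between 0.012 and 0.04 m and x of packer1 in the frame of pad_top between -0.07 and 0.05 m and y of packer1 in the frame of pad_top between -0.03 and 0.03 m and (angle between packer1's own z axis and vertical below 0.07 rad or angle between packer1's own z axis and vertical above 3.07 rad))) or (contact force between plunger and packer2 above 3 N and (z of packer2 in the frame of pad_top between 0.012 and 0.04 m and x of packer2 in the frame of pad_top between -0.07 and 0.05 m and y of packer2 in the frame of pad_top between -0.03 and 0.03 m and (angle between packer2's own z axis and vertical below 0.07 rad or angle between packer2's own z axis and vertical above 3.07 rad))) or (contact force between plunger and packer3 above 3 N and (z of packer3 in the frame of pad_top between 0.012 and 0.04 m and x of packer3 in the frame of pad_top between -0.07 and 0.05 m and y of packer3 in the frame of pad_top between -0.03 and 0.03 m and (angle between packer3's own z axis and vertical below 0.07 rad or angle between packer3's own z axis and vertical above 3.07 rad)))) and contact force between the fingers and plunger above 5 N and velocity of joint plunger below 0.01 m/s and (((z of packer0 in the frame of pad_top between 0.002 and 0.008 m and x of packer0 in the frame of pad_top between -0.07 and 0.05 m and y of packer0 in the frame of pad_top between -0.03 and 0.03 m and (angle between packer0's own z axis and vertical below 0.07 rad or angle between packer0's own z axis and vertical above 3.07 rad)) and contact force between the fingers and packer0 below 0.3 N) or ((z of packer1 in the frame of pad_top between 0.002 and 0.008 m and x of packer1 in the frame of pad_top between -0.07 and 0.05 m and y of packer1 in the frame of pad_top between -0.03 and 0.03 m and (angle between packer1's own z axis and vertical below 0.07 rad or angle between packer1's own z axis and vertical above 3.07 rad)) and contact force between the fingers and packer1 below 0.3 N) or ((z of packer2 in the frame of pad_top between 0.002 and 0.008 m and x of packer2 in the frame of pad_top between -0.07 and 0.05 m and y of packer2 in the frame of pad_top between -0.03 and 0.03 m and (angle between packer2's own z axis and vertical below 0.07 rad or angle between packer2's own z axis and vertical above 3.07 rad)) and contact force between the fingers and packer2 below 0.3 N) or ((z of packer3 in the frame of pad_top between 0.002 and 0.008 m and x of packer3 in the frame of pad_top between -0.07 and 0.05 m and y of packer3 in the frame of pad_top between -0.03 and 0.03 m and (angle between packer3's own z axis and vertical below 0.07 rad or angle between packer3's own z axis and vertical above 3.07 rad)) and contact force between the fingers and packer3 below 0.3 N)) and (((z of packer0 in the frame of pad_top between 0.012 and 0.018 m and x of packer0 in the frame of pad_top between -0.07 and 0.05 m and y of packer0 in the frame of pad_top between -0.03 and 0.03 m and (angle between packer0's own z axis and vertical below 0.07 rad or angle between packer0's own z axis and vertical above 3.07 rad)) and contact force between the fingers and packer0 below 0.3 N) or ((z of packer1 in the frame of pad_top between 0.012 and 0.018 m and x of packer1 in the frame of pad_top between -0.07 and 0.05 m and y of packer1 in the frame of pad_top between -0.03 and 0.03 m and (angle between packer1's own z axis and vertical below 0.07 rad or angle between packer1's own z axis and vertical above 3.07 rad)) and contact force between the fingers and packer1 below 0.3 N) or ((z of packer2 in the frame of pad_top between 0.012 and 0.018 m and x of packer2 in the frame of pad_top between -0.07 and 0.05 m and y of packer2 in the frame of pad_top between -0.03 and 0.03 m and (angle between packer2's own z axis and vertical below 0.07 rad or angle between packer2's own z axis and vertical above 3.07 rad)) and contact force between the fingers and packer2 below 0.3 N) or ((z of packer3 in the frame of pad_top between 0.012 and 0.018 m and x of packer3 in the frame of pad_top between -0.07 and 0.05 m and y of packer3 in the frame of pad_top between -0.03 and 0.03 m and (angle between packer3's own z axis and vertical below 0.07 rad or angle between packer3's own z axis and vertical above 3.07 rad)) and contact force between the fingers and packer3 below 0.3 N)) and contact force between the fingers and packer0 below 0.3 N and contact force between the fingers and packer1 below 0.3 N and contact force between the fingers and packer2 below 0.3 N and contact force between the fingers and packer3 below 0.3 N and linear speed of each of packer0, packer1, packer2, packer3 below 0.02 m/s); the arm keeps its last pose, push and grip.
It fails at once if a bystander (tin, label block, pot, sprayer, jar, brush, mug) is moved by more than 30 mm or tipped over (distance of any of tin, labels, pot, sprayer, jar, brush, mug from where it was at the start of the episode above 0.03 m or angle between any of tin, labels, pot, sprayer, jar, mug's own z axis and vertical above 0.5 rad).
It also fails if it takes over 72 s, if anything falls off the work surface, if the arm or the gripper's body presses on something with over 40 N, if the wrist force passes 120 N, or if a joint passes its speed limit or range.

## Working session

There is one attempt and no reset: what is moved stays moved. The work goes in short steps, Python scripts to look and compute and a tool call to move; the robot and the scene stay as the last step left them, time stands still between calls to the robot, and variables do not carry over. Pictures are saved under pics/ and viewed, about 8 in all and at most 12, crops included, and the job is handed in when it is done.

Besides the shell and the picture viewer there is one more tool, called after ">>>" in YAML: its name, and indented under it one key for each argument. step_arm: Moves the arm, as the interface text tells. Its arguments: {"type":"object","properties":{"steps":{"type":"array","items":{"type":"object","properties":{"x":{"type":"number"},"y":{"type":"number"},"z":{"type":"number"},"roll":{"type":"number"},"gripper":{"type":"number"}}}}},"required":["steps"]}

```bash
mkdir -p pics
cat > h.py <<'E'
import numpy as np, cv2
from bench import *
def snap(n,f):
    d=get_image(n); cv2.imwrite('pics/'+f,cv2.cvtColor(d['color'],cv2.COLOR_RGB2BGR)); np.savez('pics/'+f+'.npz',**d); return d
def ray(d,u,v,z):
    R=np.array(d['R']);t=np.array(d['t']);C=-R.T@t
    r=R.T@np.array([(u-d['cx'])/d['fx'],(v-d['cy'])/d['fy'],1]); return C+r*(z-C[2])/r[2]
def proj(d,X):
    c=np.array(d['R'])@np.array(X,float)+np.array(d['t']); return np.array([d['fx']*c[0]/c[2]+d['cx'],d['fy']*c[1]/c[2]+d['cy']])
E
python3 - <<'E'
from h import *
for n in('top','side'):
    d=snap(n,n+'0.png'); R=np.array(d['R']); print(n,d['fx'],d['cx'],d['cy'],R.round(3).tolist(),(-R.T@np.array(d['t'])).round(1))
print({k:np.round(v,3).tolist() for k,v in sense().items()})
a=[cv2.imread(f'pics/{n}0.png') for n in('top','side')]
E
```

```text
top 404.4520374675333 247.9052157068478 187.48338122547585 [[0.015, -1.0, 0.0], [-0.985, -0.014, -0.173], [0.173, 0.002, -0.985]] [ 379.7   59.5 1309.6]
side 464.45540567995886 252.98617504920873 186.60228105077255 [[0.749, -0.662, 0.017], [-0.448, -0.525, -0.724], [0.488, 0.535, -0.69]] [ -30.8 -635.5 1021. ]
{'t': 0.1, 'joints': [1.056, 0.343, 1.525, -0.0, 1.275, -0.146], 'dq': [-0.001, -0.002, -0.003, -0.0, -0.001, 0.0], 'effort': [0.003, -43.201, -24.47, 0.072, 0.053, -0.0], 'tool_pos': [189.06, 489.424, 240.12], 'ee_rot': [0.695, 0.129, 0.695, -0.13], 'contact_force': [0.049, -0.444, -0.157], 'torque': [0.088, -0.014, 0.011], 'gripper_width': 1.003}
```

View pics/top0.png

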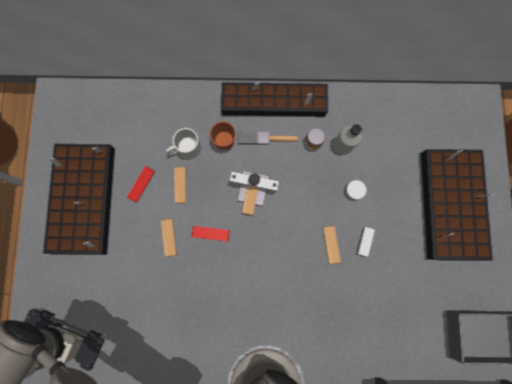

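View pics/side0.png

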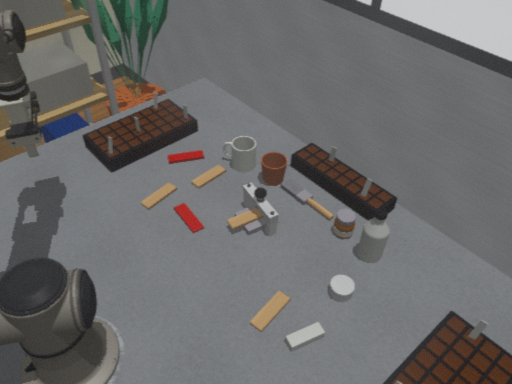

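The top view shows orange-wood plates at (180,185), (168,238) and (332,245), plus packer0 in the gap at (250,202). Possible mix-ups are the red plates at (141,184) and (211,234), the white label block at (367,242) and the brush handle at (283,139). I choose the wood-coloured ones. The bridge is at (254,181).

Run:
```python
from h import *
for n in('top','side'):
    d=dict(np.load(f'pics/{n}0.png.npz')); c=d['color']; hsv=cv2.cvtColor(c,cv2.COLOR_RGB2HSV)
    m=cv2.inRange(hsv,(9,90,110),(22,255,255))
    cs,_=cv2.findContours(m,cv2.RETR_EXTERNAL,cv2.CHAIN_APPROX_NONE)
    for k in cs:
        if cv2.contourArea(k)<60: continue
        p=k[:,0].astype(float)
        W=np.array([ray(d,u,v,10)[:2] for u,v in p]).astype(np.float32)
        r=cv2.minAreaRect(W); b=cv2.boxPoints(r); e=[b[1]-b[0],b[2]-b[1]]; L=max(e,key=np.linalg.norm)
        print(n,p.mean(0).round(),'W',np.round(r[0],1),np.round(r[1],1),'ang',round(float(np.degrees(np.arctan2(L[1],L[0]))),1))
t=cv2.imread('pics/top0.png')[160:220,215:295]; s=cv2.imread('pics/side0.png')[175:245,220:290]
t=cv2.resize(t,(400,300),interpolation=cv2.INTER_CUBIC); s=cv2.resize(s,(400,400),interpolation=cv2.INTER_CUBIC)
o=np.zeros((400,800,3),np.uint8); o[:300,:400]=t; o[:,400:]=s; cv2.imwrite('pics/crop1.png',o)
```

```text
top [331. 244.] W [ 428.8 -205.4] [117.3  35.8] ang 8.5
top [168. 237.] W [444.1 314.1] [116.8  35.6] ang 8.9
top [250. 200.] W [567.2  56.9] [35.5 90. ] ang -10.6
top [180. 185.] W [615.3 284.4] [116.6  32.8] ang 2.6
top [283. 138.] W [777.7 -53.7] [13.8 90.1] ang -89.2
top [222. 139.] W [772.6 148. ] [50.  77.5] ang -71.8
top [507. 106.] W [ 900.  -808.1] [30.4 55.9] ang -5.4
top [ 15. 201.] W [559.7 810.5] [744.2 111.6] ang 6.9
side [270. 311.] W [ 424.5 -210.1] [116.9  35.5] ang 8.8
side [244. 218.] W [577.8  65.7] [ 38.7 101.5] ang -10.8
side [320. 208.] W [775.8 -51.1] [98.5 19. ] ang 89.3
side [158. 195.] W [438.7 309.5] [116.7  36.4] ang 9.5
side [208. 176.] W [609.  280.5] [116.7  37.3] ang 3.3
side [  3. 122.] W [220.4 990.8] [168.9  27.1] ang 69.9
side [100. 110.] W [519.6 837.1] [132.2  68.2] ang 63.5
side [ 75. 103.] W [475.2 940.1] [316.7 102.7] ang 14.5
side [135.  93.] W [706.6 862.5] [244.5 187.1] ang 67.9
side [58. 22.] W [ 718.  1678.6] [323.9 125.7] ang 0.9
```

View pics/crop1.png

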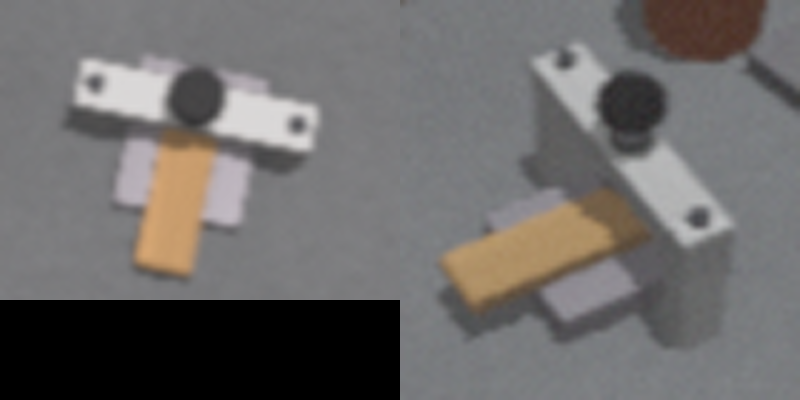

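```bash
cat >> h.py <<'E'
def tri(ds,us):
    A=[];b=[]
    for d,(u,v) in zip(ds,us):
        R=np.array(d['R']);t=np.array(d['t']);C=-R.T@t
        r=R.T@np.array([(u-d['cx'])/d['fx'],(v-d['cy'])/d['fy'],1]);r/=np.linalg.norm(r)
        P=np.eye(3)-np.outer(r,r);A.append(P);b.append(P@C)
    A=np.vstack(A);b=np.hstack(b);x=np.linalg.lstsq(A,b,rcond=None)[0]
    return x,np.linalg.norm(A@x-b)
E
python3 - <<'E'
from h import *
T=dict(np.load('pics/top0.png.npz'));S=dict(np.load('pics/side0.png.npz'))
# side px offset making plate centres agree, at z=10 and with top as truth
pts=[((428.8,-205.4),(424.5,-210.1)),((444.1,314.1),(438.7,309.5)),((615.3,284.4),(609,280.5))]
off=[proj(S,[*a,10])-proj(S,[*b,10]) for a,b in pts]; print(np.round(off,2)); o=np.mean(off,0)
P={'head':((254.0,179.0),(260.4,192.8)),'boltL':((233.9,176.3),(248.9,185.4)),'boltR':((274.3,184.7),(272.0,212.9)),
'plateNL':((136/5+215,266/5+160),(42/5.714+220,262/5.714+175)),'plateNR':((191/5+215,276/5+160),(72/5.714+220,304/5.714+175)),
'padNL':((116/5+215,203/5+160),None),'padNR':((240/5+215,225/5+160),None)}
for k,(t,s) in P.items():
    if s is None: print(k,ray(T,*t,20).round(1));continue
    print(k,*[ (x.round(1),round(r,1)) for x,r in (tri([T,S],[t,s]),tri([T,S],[t,np.array(s)-o]),tri([T,S],[t,np.array(s)+o]))])
E
```

```text
[[-0.03 -2.27]
 [ 0.66 -1.59]
 [ 0.81 -1.47]]
head (array([618.6,  44.2, 102.3]), np.float64(0.1)) (array([619.1,  44.7,  94.9]), np.float64(1.8)) (array([618.1,  43.6, 109.7]), np.float64(1.5))
boltL (array([630.6, 106.6,  78.9]), np.float64(0.6)) (array([631.2, 107.5,  70.9]), np.float64(2.2)) (array([630. , 105.6,  86.8]), np.float64(1.1))
boltR (array([606. , -19. ,  79.3]), np.float64(0.3)) (array([606.3, -18.8,  72. ]), np.float64(2.0)) (array([605.6, -19.2,  86.5]), np.float64(1.3))
plateNL (array([523.2,  79. ,  23.6]), np.float64(1.2)) (array([523.1,  79.7,  15.6]), np.float64(0.3)) (array([523.2,  78.3,  31.5]), np.float64(2.7))
plateNR (array([515.8,  44.5,  27.1]), np.float64(0.5)) (array([515.7,  45. ,  19.4]), np.float64(2.1)) (array([516. ,  44. ,  34.7]), np.float64(1.0))
padNL [563.4  93.1  20. ]
padNR [550.3  13.2  20. ]
```

Three plates probably fit: the beam height relative to the top of packer0 gives a gap of about 34 mm. The bridge axis is near (618,44) with yaw about −10.7°. I'll grip plate B first, towards its rear end.

```bash
cat >> h.py <<'E'
from scipy.spatial.transform import Rotation as Ro
def go(x,y,z,yaw,s=None):
    """yaw deg = direction of plate long axis; jaws across. prints shift in tool units"""
    s=s or sense(); p=np.array(s['tool_pos']); q=s['ee_rot']; R=Ro.from_quat([q[1],q[2],q[3],q[0]]).as_matrix()
    d=R.T@(np.array([x,y,z])-p)/50
    a=np.radians(yaw); n=np.array([-np.sin(a),np.cos(a),0])
    r=np.degrees(np.arctan2(n@R[:,2],n@R[:,1])); r=(r+90)%180-90
    print('pos',p.round(1),'axes x',R[:,0].round(3),'y',R[:,1].round(2),'F',np.round(s['contact_force'],1),'w',round(s['gripper_width']*91.8,1),'-> xyz',d.round(3),'roll',round(r/10,3),'t',round(s['t'],2),'J6',round(s['joints'][5],2))
E
python3 - <<'E'
from h import *
go(406.8,306.2,80,9.2)
T=dict(np.load('pics/top0.png.npz'))
m=cv2.inRange(cv2.cvtColor(T['color'],cv2.COLOR_RGB2HSV),(0,150,120),(5,255,255))+cv2.inRange(cv2.cvtColor(T['color'],cv2.COLOR_RGB2HSV),(174,150,120),(180,255,255))
for k in cv2.findContours(m,0,1)[0]:
    if cv2.contourArea(k)>100: print(np.array([ray(T,*p,10)[:2] for p in cv2.boxPoints(cv2.minAreaRect(k))]).round().tolist())
E
```

```text
pos [189.1 489.4 240.1] axes x [-0.001 -0.001 -1.   ] y [ 0.36  0.93 -0.  ] F [ 0.  -0.4 -0.2] w 92.1 -> xyz [ 3.204 -1.844  5.384] roll -3.033 t 0.1 J6 -0.15
[[449.0, 240.0], [481.0, 237.0], [469.0, 122.0], [436.0, 125.0]]
[[572.0, 455.0], [676.0, 403.0], [659.0, 373.0], [556.0, 425.0]]
```

>>> step_arm:
  steps:
    - {"x":1.2,"y":-0.7,"z":2,"roll":-1,"gripper":64}
    - {"x":2.4,"y":-1.4,"z":4,"roll":-2,"gripper":64}
    - {"x":3.2,"y":-1.84,"z":5.38,"roll":-3.03,"gripper":64}
    - {"x":3.2,"y":-1.84,"z":5.38,"roll":-3.03,"gripper":64}
    - {"x":3.2,"y":-1.84,"z":5.38,"roll":-3.03,"gripper":64}
    - {"x":3.2,"y":-1.84,"z":5.38,"roll":-3.03,"gripper":64}
    - {"x":3.2,"y":-1.84,"z":5.38,"roll":-3.03,"gripper":64}
    - {"x":3.2,"y":-1.84,"z":5.38,"roll":-3.03,"gripper":64}

```text
t: 1.1
tool_pos: [406.4, 308.0, 81.4]
ee_rot: [0.705, -0.057, 0.705, 0.057]
contact_force: [-0.4, 0.3, -0.6]
gripper_width: 0.695
```

Run:
```python
from h import *
go(406.8,306.2,20,9.2)
d=snap('top','t1.png');e=snap('side','s1.png')
o=np.zeros((400,800,3),np.uint8)
for i,(D,) in enumerate([(d,),(e,)]):
    u,v=proj(D,[430,310,20]).astype(int); c=cv2.cvtColor(D['color'],cv2.COLOR_RGB2BGR)[max(0,v-35):v+35,max(0,u-35):u+35]; o[:,400*i:400*i+400]=cv2.resize(c,(400,400),interpolation=2)
cv2.imwrite('pics/c2.png',o)
```

```text
pos [406.4 308.   81.4] axes x [ 0.     0.001 -1.   ] y [-0.16  0.99  0.  ] F [-0.4  0.3 -0.6] w 63.8 -> xyz [ 1.229 -0.037  0.002] roll 0.002 t 1.1 J6 -1.23
```

View pics/c2.png

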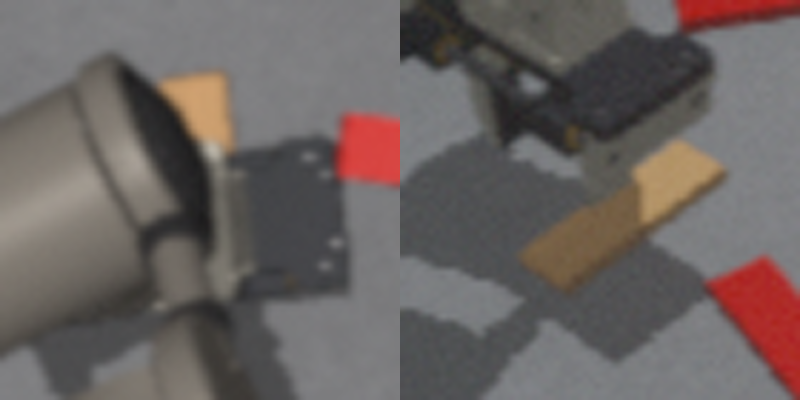

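The crop shows the wood plate with the gripper above its rear half, well clear of the red plate. I'm lowering now and feeling for the bench.

>>> step_arm:
  steps:
    - {"x":0.9,"y":-0.03}
    - {"x":1.2,"y":-0.03}
    - {"x":1.26,"y":-0.03}
    - {"x":1.3,"y":-0.03}
    - {"x":1.3,"y":-0.03}

```text
validation failed for argument at $.st...
```

>>> step_arm:
  steps:
    - {"x":0.04}
    - {"x":0.06}
    - {"x":0.06}

```text
validation failed for argument at $.st...
```

>>> step_arm:
  steps:
    - {"x":0.03}
    - {"x":0.04}
    - {"x":0.04}

```text
validation failed for argument at $.st...
```

All fields are required.

>>> step_arm:
  steps:
    - {"x":0.9,"y":-0.03,"z":0,"roll":0,"gripper":64}
    - {"x":1.2,"y":-0.03,"z":0,"roll":0,"gripper":64}
    - {"x":1.26,"y":-0.03,"z":0,"roll":0,"gripper":64}
    - {"x":1.3,"y":-0.03,"z":0,"roll":0,"gripper":64}
    - {"x":1.3,"y":-0.03,"z":0,"roll":0,"gripper":64}

```text
t: 1.82
tool_pos: [407.7, 305.8, 16.6]
ee_rot: [0.705, -0.056, 0.704, 0.057]
contact_force: [-0.1, 0.8, 0.8]
gripper_width: 0.695
```

>>> step_arm:
  steps:
    - {"x":0.04,"y":0,"z":0,"roll":0,"gripper":64}
    - {"x":0.06,"y":0,"z":0,"roll":0,"gripper":64}

```text
t: 2.08
tool_pos: [407.8, 305.8, 14.1]
ee_rot: [0.705, -0.056, 0.704, 0.057]
contact_force: [-3.7, -1.2, 20.3]
gripper_width: 0.697
```

Bench contact is at TCP z of about 14, so the tip extent is about 14 mm. I'll lift 2 mm and close.

>>> step_arm:
  steps:
    - {"x":-0.05,"y":0,"z":0,"roll":0,"gripper":64}
    - {"x":-0.05,"y":0,"z":0,"roll":0,"gripper":20}
    - {"x":-0.05,"y":0,"z":0,"roll":0,"gripper":20}
    - {"x":-0.05,"y":0,"z":0,"roll":0,"gripper":20}
    - {"x":-0.05,"y":0,"z":0,"roll":0,"gripper":20}

```text
t: 2.7
tool_pos: [407.1, 305.4, 15.1]
ee_rot: [0.705, -0.057, 0.705, 0.056]
contact_force: [-0.6, -0.7, -0.3]
gripper_width: 0.388
```

Run:
```python
from h import *
go(407,306,80,9.2)
for x in (-160,-125,-77):
    a=np.radians(-10.7);p=np.array([618,44])+x*np.array([np.cos(a),np.sin(a)]); print(x,p); go(*p,60,-10.7)
```

```text
pos [407.1 305.4  15.1] axes x [-0. -0. -1.] y [-0.16  0.99 -0.  ] F [-0.6 -0.7 -0.3] w 35.6 -> xyz [-1.299e+00  1.200e-02 -1.000e-03] roll -0.003 t 2.7 J6 -1.24
-160 [460.78195255  73.70665846]
pos [407.1 305.4  15.1] axes x [-0. -0. -1.] y [-0.16  0.99 -0.  ] F [-0.6 -0.7 -0.3] w 35.6 -> xyz [-0.899 -4.746  0.321] roll 1.987 t 2.7 J6 -1.24
-125 [495.17340043  67.20832692]
pos [407.1 305.4  15.1] axes x [-0. -0. -1.] y [-0.16  0.99 -0.  ] F [-0.6 -0.7 -0.3] w 35.6 -> xyz [-0.899 -4.984  0.979] roll 1.987 t 2.7 J6 -1.24
-77 [542.33881467  58.29632938]
pos [407.1 305.4  15.1] axes x [-0. -0. -1.] y [-0.16  0.99 -0.  ] F [-0.6 -0.7 -0.3] w 35.6 -> xyz [-0.899 -5.31   1.882] roll 1.987 t 2.7 J6 -1.24
```

>>> step_arm:
  steps:
    - {"x":-0.9,"y":0,"z":0,"roll":0,"gripper":20}
    - {"x":-1.1,"y":-1.1,"z":0.1,"roll":0.5,"gripper":20}
    - {"x":-1.1,"y":-2.2,"z":0.2,"roll":1,"gripper":20}
    - {"x":-1.1,"y":-3.3,"z":0.25,"roll":1.5,"gripper":20}
    - {"x":-1,"y":-4.2,"z":0.3,"roll":1.99,"gripper":20}
    - {"x":-0.9,"y":-4.75,"z":0.32,"roll":1.99,"gripper":20}
    - {"x":-0.9,"y":-4.75,"z":0.32,"roll":1.99,"gripper":20}
    - {"x":-0.9,"y":-4.75,"z":0.32,"roll":1.99,"gripper":20}

```text
t: 3.7
tool_pos: [460.6, 74.0, 60.2]
ee_rot: [0.704, 0.066, 0.704, -0.066]
contact_force: [-0.4, 0.5, -1.2]
gripper_width: 0.393
```

Run:
```python
from h import *
go(460.8,73.7,60,-10.7)
e=snap('side','s3.png');d=snap('top','t3.png')
o=np.zeros((400,800,3),np.uint8)
for i,(D,w) in enumerate([(d,40),(e,40)]):
    u,v=proj(D,[560,60,40]).astype(int); c=cv2.cvtColor(D['color'],cv2.COLOR_RGB2BGR)[v-w:v+w,u-w:u+w]; o[:,400*i:400*i+400]=cv2.resize(c,(400,400),interpolation=2); print(u,v)
cv2.imwrite('pics/c3.png',o)
```

```text
pos [460.6  74.   60.2] axes x [-0.  0. -1.] y [0.19 0.98 0.  ] F [-0.4  0.5 -1.2] w 36.1 -> xyz [ 0.004 -0.006  0.004] roll -0.004 t 3.7 J6 -1.39
248 200
241 214
```

View pics/c3.png

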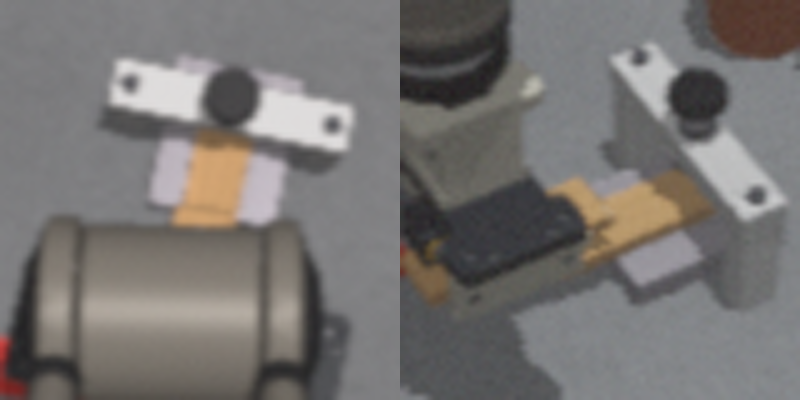

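The top crop shows the held plate in line with packer0, about 5 mm to its left, with its tip at about (205,212) and the bridge head at (230,95). I'll correct that sideways and slide in about 2 mm above packer0.

>>> step_arm:
  steps:
    - {"x":0.27,"y":-0.08,"z":0.3,"roll":0,"gripper":20}
    - {"x":0.27,"y":-0.08,"z":0.6,"roll":0,"gripper":20}
    - {"x":0.27,"y":-0.08,"z":0.9,"roll":0,"gripper":20}
    - {"x":0.27,"y":-0.08,"z":1.2,"roll":0,"gripper":20}
    - {"x":0.27,"y":-0.08,"z":1.45,"roll":0,"gripper":20}
    - {"x":0.27,"y":-0.08,"z":1.66,"roll":0,"gripper":20}
    - {"x":0.28,"y":-0.08,"z":1.66,"roll":0,"gripper":20}
    - {"x":0.29,"y":-0.08,"z":1.66,"roll":0,"gripper":20}

```text
t: 4.8
tool_pos: [541.1, 54.3, 45.5]
ee_rot: [0.704, 0.066, 0.704, -0.066]
contact_force: [0.6, -0.9, 0.3]
gripper_width: 0.385
```

>>> step_arm:
  steps:
    - {"x":0,"y":0,"z":0,"roll":0,"gripper":60}
    - {"x":0,"y":0,"z":0,"roll":0,"gripper":60}
    - {"x":0,"y":0,"z":0,"roll":0,"gripper":60}
    - {"x":-0.6,"y":0,"z":0,"roll":0,"gripper":60}
    - {"x":-1.4,"y":0,"z":-0.2,"roll":0,"gripper":60}
    - {"x":-1.6,"y":0,"z":-1,"roll":0,"gripper":60}
    - {"x":-1.6,"y":0,"z":-2,"roll":0,"gripper":60}
    - {"x":-1.6,"y":0,"z":-2,"roll":0,"gripper":60}

```text
t: 5.8
tool_pos: [439.7, 73.4, 125.7]
ee_rot: [0.703, 0.066, 0.705, -0.066]
contact_force: [0.1, 0.1, 0.5]
gripper_width: 0.651
```

Run:
```python
from h import *
go(577,280.5,70,3)
e=snap('side','s4.png');d=snap('top','t4.png')
o=np.zeros((400,800,3),np.uint8)
for i,(D,w) in enumerate([(d,33),(e,33)]):
    u,v=proj(D,[590,50,40]).astype(int); c=cv2.cvtColor(D['color'],cv2.COLOR_RGB2BGR)[v-w:v+w,u-w:u+w]; o[:,400*i:400*i+400]=cv2.resize(c,(400,400),interpolation=2); print(u,v)
cv2.imwrite('pics/c4.png',o)
```

```text
pos [439.7  73.4 125.7] axes x [-0.003  0.    -1.   ] y [ 0.19  0.98 -0.  ] F [0.1 0.1 0.5] w 59.8 -> xyz [1.106 4.579 1.934] roll -1.367 t 5.8 J6 -1.39
251 191
251 211
```

View pics/c4.png

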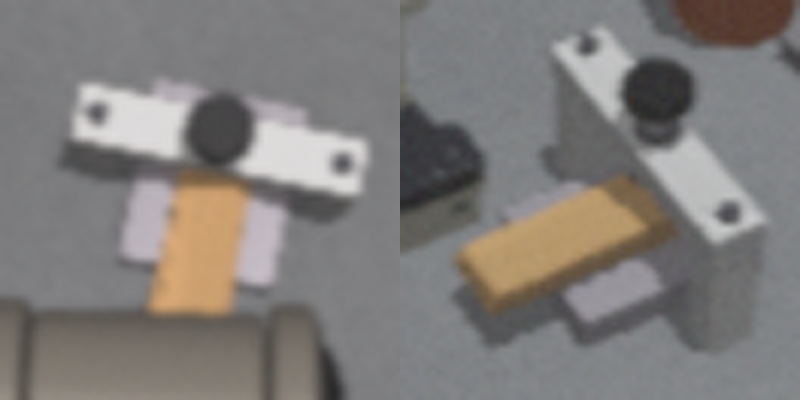

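The side crop shows the second plate lying flat on packer0: double edge at (480,280), top face at (560,235). Next is plate C.

>>> step_arm:
  steps:
    - {"x":0.2,"y":1,"z":0.3,"roll":-0.4,"gripper":64}
    - {"x":0.4,"y":2,"z":0.7,"roll":-0.8,"gripper":64}
    - {"x":0.6,"y":3,"z":1.1,"roll":-1.37,"gripper":64}
    - {"x":0.8,"y":4,"z":1.6,"roll":-1.37,"gripper":64}
    - {"x":1.1,"y":4.58,"z":1.93,"roll":-1.37,"gripper":64}
    - {"x":1.1,"y":4.58,"z":1.93,"roll":-1.37,"gripper":64}
    - {"x":1.8,"y":4.58,"z":1.93,"roll":-1.37,"gripper":64}
    - {"x":2.08,"y":4.58,"z":1.93,"roll":-1.37,"gripper":64}
    - {"x":2.16,"y":4.58,"z":1.93,"roll":-1.37,"gripper":64}
    - {"x":2.16,"y":4.58,"z":1.93,"roll":-1.37,"gripper":64}

```text
t: 7.15
tool_pos: [581.4, 279.6, 18.5]
ee_rot: [0.707, -0.018, 0.707, 0.018]
contact_force: [-0.5, 0.7, 0.7]
gripper_width: 0.698
```

>>> step_arm:
  steps:
    - {"x":0.05,"y":0.02,"z":-0.08,"roll":0,"gripper":64}
    - {"x":0.065,"y":0.02,"z":-0.08,"roll":0,"gripper":64}
    - {"x":0.065,"y":0.02,"z":-0.08,"roll":0,"gripper":20}
    - {"x":0.065,"y":0.02,"z":-0.08,"roll":0,"gripper":20}
    - {"x":0.065,"y":0.02,"z":-0.08,"roll":0,"gripper":20}
    - {"x":0.065,"y":0.02,"z":-0.08,"roll":0,"gripper":20}

```text
t: 7.9
tool_pos: [576.9, 280.7, 14.6]
ee_rot: [0.707, -0.018, 0.707, 0.018]
contact_force: [-1.0, 0.0, 0.5]
gripper_width: 0.389
```

Run:
```python
from h import *
for x in (-170,-77):
    a=np.radians(-10.7);p=np.array([618,44])+x*np.array([np.cos(a),np.sin(a)])-5*np.array([.186,.983]); print(x,p); go(*p,72,-10.7)
```

```text
-170 [450.02582459  70.64832462]
pos [576.9 280.7  14.6] axes x [ 0.  0. -1.] y [-0.05  1.    0.  ] F [-1.   0.   0.5] w 35.7 -> xyz [-1.15  -4.063 -2.751] roll 1.366 t 7.9 J6 -1.29
-77 [541.40881467  53.38132938]
pos [576.9 280.7  14.6] axes x [ 0.  0. -1.] y [-0.05  1.    0.  ] F [-1.   0.   0.5] w 35.7 -> xyz [-1.15  -4.503 -0.944] roll 1.366 t 7.9 J6 -1.29
```

>>> step_arm:
  steps:
    - {"x":-0.9,"y":0,"z":0,"roll":0,"gripper":20}
    - {"x":-1.3,"y":-0.5,"z":-1,"roll":0.4,"gripper":20}
    - {"x":-1.3,"y":-1.3,"z":-1.8,"roll":0.8,"gripper":20}
    - {"x":-1.3,"y":-2.2,"z":-2.4,"roll":1.37,"gripper":20}
    - {"x":-1.2,"y":-3.2,"z":-2.75,"roll":1.37,"gripper":20}
    - {"x":-1.15,"y":-4.06,"z":-2.75,"roll":1.37,"gripper":20}
    - {"x":-1.15,"y":-4.06,"z":-2.75,"roll":1.37,"gripper":20}
    - {"x":-1.15,"y":-4.06,"z":-2.75,"roll":1.37,"gripper":20}
    - {"x":-1.15,"y":-4.06,"z":-2.75,"roll":1.37,"gripper":20}

```text
t: 9.02
tool_pos: [450.1, 71.7, 72.0]
ee_rot: [0.704, 0.066, 0.704, -0.066]
contact_force: [0.7, -0.2, -1.4]
gripper_width: 0.385
```

Run:
```python
from h import *
for x in (-170,-77):
    a=np.radians(-10.7);p=np.array([618,44])+x*np.array([np.cos(a),np.sin(a)])-4*np.array([.186,.983]); go(*p,57,-10.7)
```

```text
pos [450.1  71.7  72. ] axes x [ 0.  0. -1.] y [0.18 0.98 0.  ] F [ 0.7 -0.2 -1.4] w 35.4 -> xyz [ 0.299 -0.001  0.002] roll 0.005 t 9.03 J6 -1.4
pos [450.1  71.7  72. ] axes x [ 0.  0. -1.] y [0.18 0.98 0.  ] F [ 0.7 -0.2 -1.4] w 35.4 -> xyz [ 0.299 -0.002  1.862] roll 0.005 t 9.03 J6 -1.4
```

>>> step_arm:
  steps:
    - {"x":0.2,"y":0,"z":0.4,"roll":0,"gripper":20}
    - {"x":0.31,"y":0,"z":0.8,"roll":0,"gripper":20}
    - {"x":0.33,"y":0,"z":1.0,"roll":0,"gripper":20}
    - {"x":0.33,"y":0,"z":1.05,"roll":0,"gripper":20}
    - {"x":0.33,"y":0,"z":1.05,"roll":0,"gripper":20}

```text
t: 9.65
tool_pos: [501.2, 61.3, 55.5]
ee_rot: [0.704, 0.066, 0.704, -0.066]
contact_force: [0.3, 0.1, -0.5]
gripper_width: 0.385
```

>>> step_arm:
  steps:
    - {"x":0,"y":0,"z":0.07,"roll":0,"gripper":20}
    - {"x":0,"y":0,"z":0.14,"roll":0,"gripper":20}
    - {"x":0,"y":0,"z":0.2,"roll":0,"gripper":20}
    - {"x":0,"y":0,"z":0.26,"roll":0,"gripper":20}

```text
t: 10.15
tool_pos: [514.6, 58.5, 55.5]
ee_rot: [0.704, 0.066, 0.704, -0.066]
contact_force: [-0.3, 0.2, 0.0]
gripper_width: 0.389
```

>>> step_arm:
  steps:
    - {"x":0,"y":0,"z":0.1,"roll":0,"gripper":20}
    - {"x":0,"y":0,"z":0.2,"roll":0,"gripper":20}
    - {"x":0,"y":0,"z":0.3,"roll":0,"gripper":20}
    - {"x":0,"y":0,"z":0.4,"roll":0,"gripper":20}

```text
t: 10.65
tool_pos: [534.4, 54.8, 55.4]
ee_rot: [0.704, 0.066, 0.704, -0.066]
contact_force: [0.2, 0.4, -0.2]
gripper_width: 0.387
```

>>> step_arm:
  steps:
    - {"x":0,"y":0,"z":0.1,"roll":0,"gripper":20}
    - {"x":0.0,"y":0,"z":0.15,"roll":0,"gripper":20}
    - {"x":0.01,"y":0,"z":0.15,"roll":0,"gripper":20}
    - {"x":0.01,"y":0,"z":0.15,"roll":0,"gripper":20}

```text
t: 11.15
tool_pos: [541.2, 53.5, 54.9]
ee_rot: [0.704, 0.066, 0.704, -0.066]
contact_force: [-0.0, 0.6, -1.4]
gripper_width: 0.396
```

>>> step_arm:
  steps:
    - {"x":0,"y":0,"z":0,"roll":0,"gripper":60}
    - {"x":0,"y":0,"z":0,"roll":0,"gripper":60}
    - {"x":0,"y":0,"z":0,"roll":0,"gripper":60}
    - {"x":-0.6,"y":0,"z":0,"roll":0,"gripper":60}
    - {"x":-1.5,"y":0,"z":-0.3,"roll":0,"gripper":60}
    - {"x":-2.2,"y":0,"z":-1.2,"roll":0,"gripper":0}
    - {"x":-2.4,"y":0,"z":-2,"roll":0,"gripper":0}
    - {"x":-2.4,"y":0,"z":-2,"roll":0,"gripper":0}

```text
t: 12.15
tool_pos: [441.4, 72.6, 176.1]
ee_rot: [0.704, 0.066, 0.704, -0.066]
contact_force: [1.1, 1.1, 0.3]
gripper_width: 0.381
```

Run:
```python
from h import *
go(618,43,150,-10.7)
e=snap('side','s5.png');d=snap('top','t5.png')
o=np.zeros((400,800,3),np.uint8)
for i,(D,w) in enumerate([(d,33),(e,33)]):
    u,v=proj(D,[590,50,40]).astype(int); c=cv2.cvtColor(D['color'],cv2.COLOR_RGB2BGR)[v-w:v+w,u-w:u+w]; o[:,400*i:400*i+400]=cv2.resize(c,(400,400),interpolation=2)
cv2.imwrite('pics/c5.png',o)
```

```text
pos [441.4  72.6 176.1] axes x [ 0.001  0.    -1.   ] y [0.19 0.98 0.  ] F [1.1 1.1 0.3] w 35.0 -> xyz [0.525 0.073 3.581] roll 0.003 t 12.15 J6 -1.39
```

View pics/c5.png

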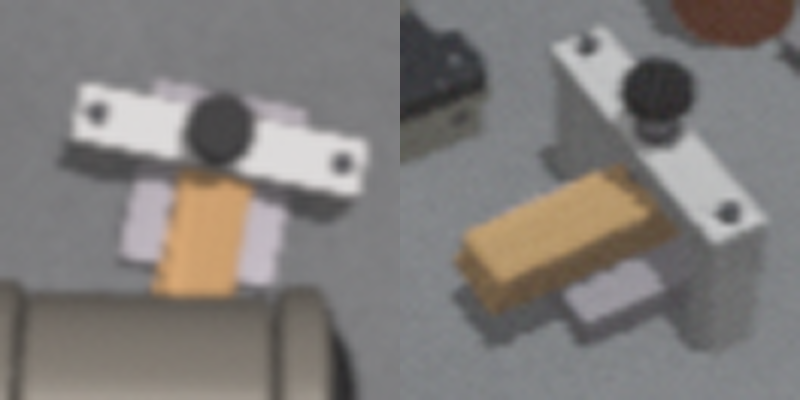

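The crops show three stacked plates, flat and in line under the foot. The remaining gap is under 9 mm, so no fourth plate fits. I'm moving over the head with the fingers closed.

>>> step_arm:
  steps:
    - {"x":0,"y":0.02,"z":1,"roll":0,"gripper":0}
    - {"x":0,"y":0.04,"z":2,"roll":0,"gripper":0}
    - {"x":0,"y":0.06,"z":3,"roll":0,"gripper":0}
    - {"x":0.2,"y":0.07,"z":3.5,"roll":0,"gripper":0}
    - {"x":0.5,"y":0.07,"z":3.58,"roll":0,"gripper":0}
    - {"x":0.5,"y":0.07,"z":3.58,"roll":0,"gripper":0}
    - {"x":0.5,"y":0.07,"z":3.58,"roll":0,"gripper":0}

```text
t: 13.12
tool_pos: [619.0, 42.4, 150.0]
ee_rot: [0.704, 0.066, 0.704, -0.066]
contact_force: [-0.8, 0.5, 0.4]
gripper_width: 0.008
```

Run:
```python
from h import *
go(618,43,129,-10.7)
e=snap('side','s6.png')
u,v=proj(e,[618,44,110]).astype(int); c=cv2.cvtColor(e['color'],cv2.COLOR_RGB2BGR)[v-40:v+40,u-40:u+40]
cv2.imwrite('pics/c6.png',cv2.resize(c,(480,480),interpolation=2))
```

```text
pos [619.   42.4 150. ] axes x [-0.001  0.    -1.   ] y [0.19 0.98 0.  ] F [-0.8  0.5  0.4] w 0.8 -> xyz [ 0.42   0.008 -0.022] roll -0.002 t 13.12 J6 -1.44
```

View pics/c6.png

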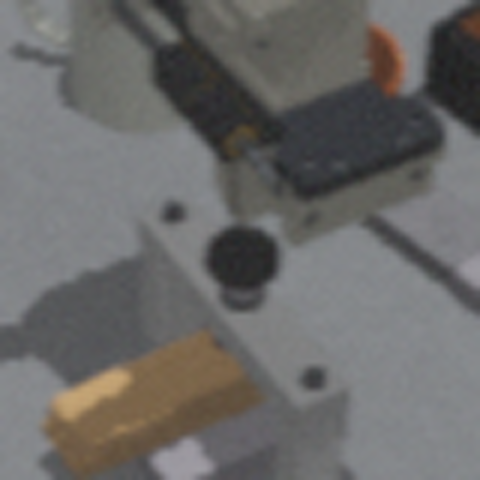

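The crop shows the gripper over the head at (243,258). I'll descend gently and feel for contact.

>>> step_arm:
  steps:
    - {"x":0.2,"y":0,"z":-0.02,"roll":0,"gripper":0}
    - {"x":0.3,"y":0,"z":-0.02,"roll":0,"gripper":0}
    - {"x":0.36,"y":0,"z":-0.02,"roll":0,"gripper":0}
    - {"x":0.4,"y":0,"z":-0.02,"roll":0,"gripper":0}

```text
t: 13.68
tool_pos: [618.7, 42.4, 129.8]
ee_rot: [0.704, 0.066, 0.704, -0.066]
contact_force: [-0.2, -0.5, 0.0]
gripper_width: 0.003
```

>>> step_arm:
  steps:
    - {"x":0.03,"y":0,"z":0,"roll":0,"gripper":0}
    - {"x":0.06,"y":0,"z":0,"roll":0,"gripper":0}

```text
t: 13.92
tool_pos: [618.8, 42.4, 127.1]
ee_rot: [0.704, 0.066, 0.704, -0.066]
contact_force: [-0.1, -0.2, 3.2]
gripper_width: 0.005
```

>>> step_arm:
  steps:
    - {"x":0.02,"y":0,"z":0,"roll":0,"gripper":0}
    - {"x":0.04,"y":0,"z":0,"roll":0,"gripper":0}

```text
t: 14.18
tool_pos: [618.9, 42.3, 125.7]
ee_rot: [0.704, 0.066, 0.704, -0.066]
contact_force: [-3.8, 0.0, 10.1]
gripper_width: 0.005
```

>>> step_arm:
  steps:
    - {"x":0.02,"y":0,"z":0,"roll":0,"gripper":0}
    - {"x":0.02,"y":0,"z":0,"roll":0,"gripper":0}

```text
t: 14.42
tool_pos: [618.9, 42.3, 125.7]
ee_rot: [0.705, 0.066, 0.703, -0.066]
contact_force: [-4.2, 0.1, 11.9]
gripper_width: 0.003
```

>>> step_arm:
  steps:
    - {"x":0.02,"y":0,"z":0,"roll":0,"gripper":0}
    - {"x":0.03,"y":0,"z":0,"roll":0,"gripper":0}
    - {"x":0.03,"y":0,"z":0,"roll":0,"gripper":0}
    - {"x":0.03,"y":0,"z":0,"roll":0,"gripper":0}

```text
t: 14.92
tool_pos: [619.0, 42.3, 125.6]
ee_rot: [0.705, 0.066, 0.703, -0.066]
contact_force: [-7.8, 0.3, 19.7]
gripper_width: 0.005
```

Run:
```python
from h import *
go(618,43,129,-10.7)
e=snap('side','s7.png');d=snap('top','t7.png')
o=np.zeros((400,800,3),np.uint8)
for i,(D,w) in enumerate([(d,60),(e,50)]):
    u,v=proj(D,[590,50,40]).astype(int); c=cv2.cvtColor(D['color'],cv2.COLOR_RGB2BGR)[v-w:v+w,u-w:u+w]; o[:,400*i:400*i+400]=cv2.resize(c,(400,400),interpolation=2)
cv2.imwrite('pics/c7.png',o); print(np.round(sense()['dq'],4))
```

```text
pos [619.   42.3 125.6] axes x [ 0.003 -0.    -1.   ] y [0.19 0.98 0.  ] F [-7.8  0.3 19.7] w 0.5 -> xyz [-0.067  0.009 -0.022] roll -0.002 t 14.93 J6 -1.44
[-0.0001  0.0008 -0.0015 -0.001  -0.0008 -0.0001]
```

View pics/c7.png

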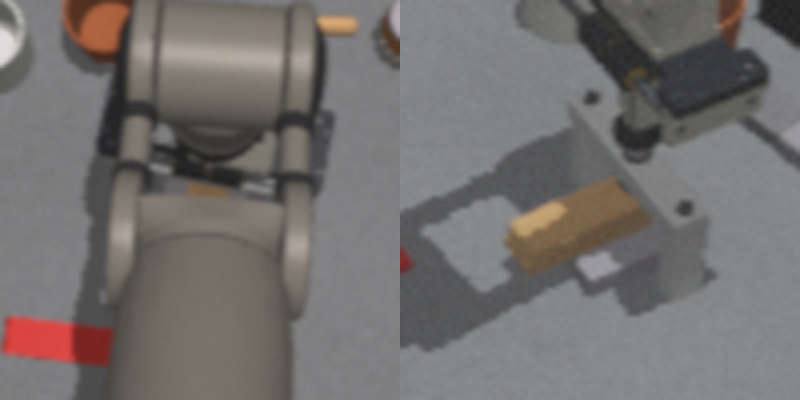

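The foot has clamped: travel stopped after about 2 mm at 20 N, well short of the plunger's own 12 mm stop. I'll take off some of the sideways load, then hand in.

>>> step_arm:
  steps:
    - {"x":0,"y":0,"z":-0.02,"roll":0,"gripper":0}
    - {"x":0,"y":0,"z":-0.02,"roll":0,"gripper":0}
    - {"x":0,"y":0,"z":-0.02,"roll":0,"gripper":0}
    - {"x":0,"y":0,"z":-0.02,"roll":0,"gripper":0}

```text
t: 15.52
tool_pos: [618.9, 42.3, 125.6]
ee_rot: [0.706, 0.066, 0.702, -0.066]
contact_force: [-3.9, -1.5, 17.9]
gripper_width: 0.003
```

```bash
python3 -c "
from h import *
s=sense();print(s['t'],s['contact_force'],np.round(s['dq'],4));sign_off();s=sense();print(s['t'],s['contact_force'],s['tool_pos'])"
```

```text
15.525 [-3.93729571 -1.45168114 17.93047165] [ 0.0016 -0.0005 -0.001   0.     -0.      0.0001]
the job is handed in; nothing more can be done
the job is handed in; nothing more can be done
```

I slid two of the wooden plates in flat on top of packer0, so three now lie in the gap. I then pressed the plunger head with closed fingers and handed the job in while still holding it, at about 15.5 s of the 72 s.

- **Clamping:** The head met the fingers at a tool height of about 127.5 mm and stopped hard at 125.6 mm. That is about 2 mm of travel, well short of the 12 mm stop. The last force reading was about 18 N upward on the fingers with the arm at rest. The force of the foot on the plates was not measured directly, but with the spring needing about 3 to 4 N there it should be around 14 N.
- **Stack:** The last side picture shows three plates stacked flat and in line, with the fingers off them. The contact height puts the gap at about 31 to 32 mm, so no fourth plate fits.
- **Surroundings:** I touched none of the bystanders, the red plates or the remaining wooden plate. I did not measure their positions again at the end.
- **Disagreements:** The two cameras differed by about 5 to 6 mm on the bench. The camera estimates of the gap ran from 28 to 37 mm, and touch settled it. A sideways load of about 4 N on the fingers remained after I eased it from 8 N.

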